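Make up a polishing load on a sprung scale

ROBOT

A 6-joint arm with a two-finger parallel gripper is mounted at the origin on the work surface. World frame = base frame: x ahead of the robot, y to its left, z up, the work surface at z = 0. Lengths are in m, angles in degrees, forces in N, time in s.
With the tool pointing down it reaches from about 0.4 to 0.825 m from the base axis. Payload 7 kg.
Tool frame: the origin (TCP) lies between the finger pads; the fingertips stand 19 mm ahead of it and the grasp point (between the pads) is the TCP; z points along the fingers, y is the line along which they close (so a half turn about z gives the same grasp; the last joint's range is limited). The gripper opens to 88 mm and grips with 3 to 60 N. Pads are 19 mm wide; open, the fingers measure 130 mm over their backs; the gripper's body (78 mm by 193 mm) begins 47 mm behind the grasp point.
Start: joints at [89.674, 20.546, 0.682, 0, -70.136, -16.507], TCP at [0.195, 0.646, 0.246] pointing down, gripper open.
Joint ranges: [-176.03, 176.03], [-82.01, 121.73], [-58.28, 71.71], [-173.87, 95.51], [-174.79, -0.11], [-173.66, 173.66]. Speed limits (degrees/s): [136.94, 136.94, 172.46, 180, 180, 180].

INTERFACE

Orientations are given as [roll, pitch, yaw] about the fixed x, y, z axes, in that order (R = Rz(yaw) Ry(pitch) Rx(roll)).
In Python, from plant import get_obs, snapshot, close_job, spot_in, spot_point gives the robot as it stands.
- The arm moves only by the tool play_rows, never from a script. Its argument "plan" is a list of rows, each a list of 6 numbers: the shift along the tool's x, y, z in cm, then the turn, a rotation vector about the tool's x, y, z in degrees. A call has 1 to 20 rows; each row shifts and turns the commanded pose from where the row before left it, along the tool's axes as they then stand; what a row does not reach is not made up. A row lasts 1/12 s, in which the tool goes at most 41.7 mm and 7.16 degrees, less where a joint would pass 70% of its speed; a pose out of reach is approached as far as the arm can. A call is refused whole if a number of a shift passes 4.17 or a number of a turn 7.16, either way. A call with a gripper value outside its range is refused whole. "grip" is the finger opening in cm, from 0 to 8.76, set as the call begins (left out, the last holds). The fingers move at their own pace and stop on an object; the grip force is fixed at half the most. Time passes only in rows, so rows that do not move let the fingers close. It gives the time, the measured TCP pose, the force, the opening and the grip force at its end, in the units of the state.
- get_obs(): the state, without advancing time (a new reading comes with each control period).
- snapshot(name): name is "side" or "top" or "wrist"; returns a dict with "frame" (480x640x3 uint8, red, green, blue), "fx", "fy", "cx", "cy" (pixels), "position" and "attitude" of the camera in the world. Camera axes: x right, y down, z forward; pixel columns grow to the right and rows downward; lengths in m; the calibration is good to about 2 mm. The wrist camera is an equidistant fisheye: a pixel r from the principal point sees the ray r / f radians off the axis. A picture is of the moment at which its call begins. There is no depth.
- close_job(): hands the job in; it is judged then, once.
Trained networks look in the newest picture that a camera, given by its name, has taken for a name from the list of things; names that differ only in an ending like _2 or _b are one class to them, and where a whole thing is asked for, a point or a joint stands for the part that bears it (a point fixed in the world has none). Each returns a list of dicts, best first, with "score" (0 to 1); they miss things now and then, are a little off and sometimes report something else, mostly with a low value. They report only what shows in the picture. A call takes as long as a camera call.
- spot_in(camera, thing): "position" ([x, y, z] in m, in world coordinates, good to about 4 mm: the middle of the surface that is visible of it).
- spot_point(camera, thing): "position" ([x, y, z] in m, in world coordinates, good to about 4 mm: a listed point, or the origin of a listed thing).
The state is a dict: "clock": time; "joint_pos": joint angles; "qvel": joint speeds; "tau": joint torques, N m; "tool_pos": TCP position; "orientation": TCP orientation; "force": force on the tool from outside, world axes, zero at the start; "moment": the same for the moment, N m; "opening": finger opening in m; "gripper_force": force on a finger pad.
Only numpy, scipy, OpenCV 4.12 (cv2) and the standard library are available. Lean on these libraries where they do the work, as an engineer would, in place of code of your own. Each camera call takes 0.05 s, during which the arm holds its last target. There are 200 camera calls.

TASK

The specimen holder on the sprung scale is too light for the polishing load: take weights from the sloping rack and stand them upright on the pan beside the holder until the red pointer comes to rest inside the green band on the scale's post. Set them down gently, so that the pan is not knocked down hard or driven to its stop. Leave the holder standing on the pan and the unused weights in the rack's pockets, and do not disturb the slide box, the mouse or the black mount.

Things in the scene. Friction and masses are not known exactly. Their poses are not given: they have to be found in the camera images.
- pan (a joint): how far the pan is pushed down by its load, in m: 0 when empty, 0.008 per 100 g (linear spring, settles in about 1.5 s). The pointer is in the middle of the green band at 0.048 (600 g) and wholly inside it from 0.0425 to 0.0535. The holder alone gives 0.017 to 0.039. Hard stop at 0.072.
- pan_top (a point): centre of the top face of the flat square steel pan, 150 x 150 x 5 mm, no rim, always level; 145 mm above the table when empty, sinking with the load. x points to the post (away from the robot, give or take 20 degrees), parallel to the pan's sides; z up. The holder stands in the half with positive x (x 25 to 40, y -35 to 35 mm); the other half is free.
- scale: the scale, fixed: grey base, blue spring housing under the pan; origin on the table under the pan's centre, axes as pan_top. A white square post, 14 mm wide, 178 mm tall, stands at x = +100 mm, with black lines every 8 mm (100 g) and a green band 13 mm high; the red pointer, 2 mm thick, is fixed to the pan and runs round it.
- holder: dark steel specimen holder, a disc 50 mm across and 23 mm high with three small specimens in its top; its mass differs from run to run (about 210 to 490 g). Origin: centre of its underside.
- rack: wooden weight rack, fixed. Its top plate (100 mm along the slope, 230 mm wide) slopes 35 degrees, rising towards rack +x (away from the robot) and facing up and to -x. Origin on the table; the four pocket mouths lie 75 mm above it at x = 0, y = -82.5, -27.5, 27.5 and 82.5 mm. Pockets 27 mm across, 13 mm deep, square to the slope; the weights stand in them in any order.
- tall_a: brass weight, 200 g: plain cylinder 26 mm across, 44 mm long. Origin: centre of its round underside; its z axis runs up along its length, square to the slope while in the rack (top leaning 35 to 40 degrees to rack -x, 31 mm standing out of the pocket). 
- tall_b: second brass weight, same as tall_a (200 g, 26 x 44 mm). Origin: centre of its round underside; its z axis runs up along its length, square to the slope while in the rack (top leaning 35 to 40 degrees to rack -x, 31 mm standing out of the pocket). 
- step_a: stepped steel weight, 100 g: foot 26 mm across and 12 mm high, above it a stem 16 mm across, 44 mm long in all. Origin: centre of its round underside; its z axis runs up along its length, square to the slope while in the rack (top leaning 35 to 40 degrees to rack -x, 31 mm standing out of the pocket). 
- step_b: second stepped steel weight, same as step_a (100 g). Origin: centre of its round underside; its z axis runs up along its length, square to the slope while in the rack (top leaning 35 to 40 degrees to rack -x, 31 mm standing out of the pocket). 
- slide_box: bystander: blue box with clear lid, 64 x 42 x 30 mm, standing between scale and rack; origin under its centre.
- mouse: bystander: black computer mouse, 105 x 60 x 34 mm; origin under its centre.
- mount: bystander: black round resin mount, 30 mm across, 18 mm high; origin under its centre.

How it is judged:
By the outcome, as a careful person would: the job done as asked, in the order asked, and still so for the second after the job is handed in, with the robot touching nothing.
It also fails if it takes over 70 s, if anything falls off the work surface, if the arm or the gripper's body presses on something with over 40 N, if the wrist force passes 120 N, or if a joint passes its speed limit or range.

## Working session

There is one attempt and no reset: what is moved stays moved. The work goes in short steps, Python scripts to look and compute and a tool call to move; the robot and the scene stay as the last step left them, time stands still between calls to the robot, and variables do not carry over. Pictures are saved under pics/ and viewed, at most 10 in all, crops included, and the job is handed in when it is done.

Besides the shell and the picture viewer there is one more tool, called after "Emit:" as a command line: name --pt "numbers of a row" for each row, then --argument value for the rest. play_rows: Moves the arm, as the interface text tells. Its arguments: {"type":"object","properties":{"plan":{"type":"array","items":{"type":"array","items":{"type":"number"}}},"grip":{"type":"number"}},"required":["plan"]}

```bash
ls; mkdir -p pics
cat > h.py <<'E'
import numpy as np, cv2
from scipy.spatial.transform import Rotation as R
from plant import *
def save(c,n):
    s=snapshot(c); cv2.imwrite(f'pics/{n}.png',s['frame'][:,:,::-1]); return s
E
python3 - <<'E'
from h import *
o=get_obs(); print(o['clock'],o['tool_pos'],o['orientation'],o['opening'])
ims=[]
for c in ['side','top']:
    s=save(c,c+'0'); print(c,s['fx'],s['cx'],s['position'],s['attitude'])
    for t in ['pan_top','holder','rack','tall_a','step_a','slide_box','mouse','mount','scale']:
        for f in (spot_in,spot_point):
            print(t,f.__name__,[(round(d['score'],2),np.round(d['position'],3).tolist()) for d in f(c,t)[:3]])
E
```

```text
pics
0.0 [0.19535703 0.64562262 0.24461732] [ 1.79904229e+02 -8.92407719e-03 -1.68377672e+01] 0.08768161788929374
side 585.634607552337 327.9009995436033 [ 0.22600514 -0.62851599  0.7752675 ] [-131.47006183   -0.65687766  -30.08067884]
pan_top call [(0.8, [0.6, 0.198, 0.111]), (0.45, [0.575, -0.135, 0.086])]
pan_top call [(0.7, [0.614, 0.217, 0.113])]
holder call [(0.88, [0.636, 0.231, 0.127])]
holder call [(0.78, [0.641, 0.244, 0.106])]
rack call [(0.97, [0.574, -0.245, 0.062])]
rack call [(0.81, [0.587, -0.215, -0.002]), (0.48, [0.611, 0.216, 0.111])]
tall_a call [(0.76, [0.569, -0.195, 0.096]), (0.73, [0.577, -0.3, 0.092])]
tall_a call [(0.68, [0.6, -0.295, 0.063]), (0.56, [0.593, -0.184, 0.069])]
step_a call [(0.64, [0.601, 0.203, 0.106]), (0.57, [0.582, -0.248, 0.084]), (0.51, [0.573, -0.14, 0.088])]
step_a call [(0.67, [0.589, -0.131, 0.068]), (0.54, [0.596, -0.24, 0.065]), (0.4, [0.586, -0.216, -0.0])]
slide_box call []
slide_box call [(0.79, [0.645, -0.002, -0.005]), (0.66, [0.613, 0.218, 0.114])]
mouse call [(0.74, [0.764, -0.053, 0.023])]
mouse call [(0.63, [0.774, -0.047, 
[... 788 characters left out ...]
75, [0.58, -0.296, 0.094]), (0.42, [0.612, 0.204, 0.113])]
tall_a call [(0.78, [0.598, -0.297, 0.062]), (0.7, [0.596, -0.188, 0.065])]
step_a call [(0.52, [0.583, -0.24, 0.088]), (0.46, [0.583, -0.131, 0.089])]
step_a call [(0.51, [0.594, -0.132, 0.062]), (0.44, [0.595, -0.239, 0.064]), (0.2, [0.78, -0.051, 0.0])]
slide_box call [(0.91, [0.642, -0.0, 0.033])]
slide_box call [(0.66, [0.643, -0.001, 0.003])]
mouse call [(0.82, [0.771, -0.047, 0.03])]
mouse call [(0.62, [0.774, -0.045, 0.001])]
mount call [(0.62, [0.422, -0.001, 0.017])]
mount call [(0.45, [0.425, 0.002, -0.001])]
scale call [(0.56, [0.609, 0.208, 0.11]), (0.18, [0.608, -0.207, 0.077])]
scale call [(0.7, [0.613, 0.216, 0.001])]
```

View pics/side0.png

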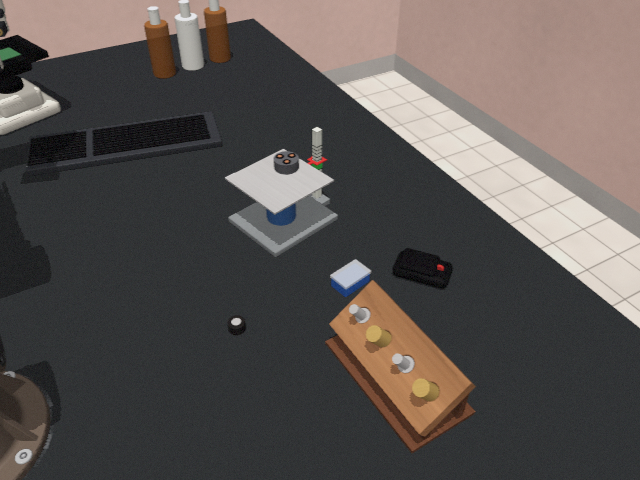

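View pics/top0.png

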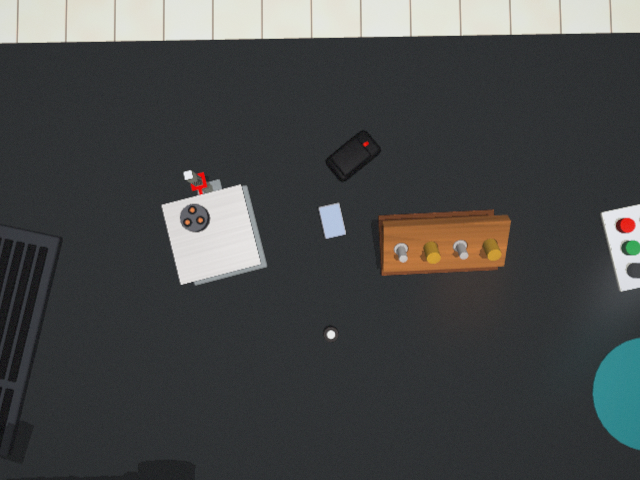

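Run:
```python
from h import *
s=snapshot('side'); f=s['frame']
cv2.imwrite('pics/crop1.png',cv2.resize(f[115:215,265:365,::-1],(600,600),interpolation=cv2.INTER_CUBIC))
M=R.from_euler('xyz',s['attitude'],degrees=True).as_matrix()
def pr(p):
    c=M.T@(np.array(p)-s['position']); return s['fx']*c[0]/c[2]+s['cx'], s['fy']*c[1]/c[2]+s['cy']
yaw=np.radians(14); sc=np.array([.614,.2165]); p=sc+.1*np.array([np.cos(yaw),np.sin(yaw)])
print('post',p)
for z in [0,.145-.048,.112,.13,.145,.178]: print(z,np.round(pr([*p,z]),1))
h=cv2.cvtColor(f,cv2.COLOR_RGB2HSV).astype(int)
for n,m in (('red',((h[...,0]<8)|(h[...,0]>172))&(h[...,1]>150)&(h[...,2]>100)),('green',(abs(h[...,0]-60)<20)&(h[...,1]>100)&(h[...,2]>50))):
    r,c=np.nonzero(m[115:215,265:365]); r+=115;c+=265; print(n,len(r),r.min(),r.max(),c.min(),c.max(),r.mean(),c.mean())
```

```text
post [0.71102957 0.24069219]
0 [316.3 201. ]
0.09699999999999999 [316.3 163.5]
0.112 [316.3 157.3]
0.13 [316.2 149.7]
0.145 [316.2 143.3]
0.178 [316.2 128.8]
red 76 156 164 307 326 160.75 315.6842105263158
green 42 163 169 312 322 165.83333333333334 317.9047619047619
```

View pics/crop1.png

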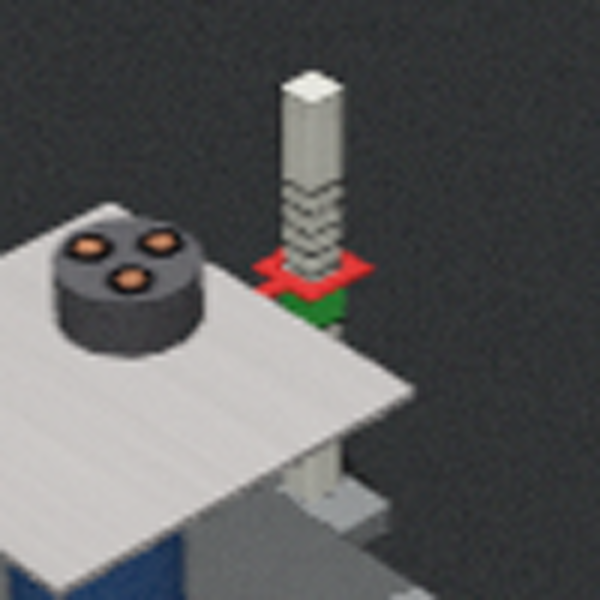

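```bash
cat >> h.py <<'E'
def tool(yaw,tilt):
    t=np.radians(tilt); M=np.array([[np.cos(t),0,np.sin(t)],[0,-1,0],[np.sin(t),0,-np.cos(t)]])
    return R.from_euler('z',yaw,degrees=True)*R.from_matrix(M)
def go(p,yaw,tilt):
    "shift first in present axes, then turn"
    o=get_obs(); R0=R.from_euler('xyz',o['orientation'],degrees=True); T=tool(yaw,tilt)
    d=R0.inv().apply(np.array(p)-o['tool_pos'])*100; w=(R0.inv()*T).as_rotvec(degrees=True)
    print('t',round(o['clock'],2),'at',np.round(o['tool_pos'],4),'shift cm',np.round(d,2),'n',np.linalg.norm(d)/4,'turn',np.round(w,2),'n',np.linalg.norm(w)/7)
def spots(c,things,fs=('in','pt')):
    snapshot(c)
    for t in things:
        for n,f in (('in',spot_in),('pt',spot_point)):
            if n in fs: print(c,t,n,[(round(d['score'],2),np.round(d['position'],4).tolist()) for d in f(c,t)[:3]])
E
python3 -c "
from h import *
go([.5,-.13,.24],3,0); go([.5,-.13,.24],3,37)"
```

```text
t 1.95 at [0.1955 0.6461 0.2456] shift cm [51.62 65.46  0.56] n 20.842116553641375 turn [ -0.    -0.   -19.83] n 2.8328451556414076
t 1.95 at [0.1955 0.6461 0.2456] shift cm [51.62 65.46  0.56] n 20.842116553641375 turn [  6.4   36.62 -19.13] n 5.973438413679543
```

Emit:
play_rows --pt "2.5 3.2 0 0 0 0" --pt "2.5 3.2 0 0 0 0" --pt "2.5 3.2 0 0 0 0" --pt "2.5 3.2 0 0 0 0" --pt "2.5 3.2 0 0 0 0" --pt "2.5 3.2 0 0 0 0" --pt "2.5 3.2 0 0 0 0" --pt "2.5 3.2 0 0 0 0" --pt "2.5 3.2 0 0 0 0" --pt "2.5 3.2 0 0 0 0" --pt "2.5 3.2 0 0 0 0" --pt "2.5 3.2 0 0 0 0" --pt "2.5 3.2 0 0 0 0" --pt "2.5 3.2 0 0 0 0" --pt "2.5 3.2 0 0 0 0" --pt "2.5 3.2 0 0 0 0" --pt "2.5 3.2 0 0 0 0" --pt "2.5 3.2 0 0 0 0" --pt "2.5 3.2 0 0 0 0" --pt "2.5 3.2 0 0 0 0" --grip 3.0

```text
clock: 3.62
tool_pos: [0.4891, -0.1135, 0.246]
orientation: [-180.0, -0.1, -16.8]
force: [1.0, 0.8, 0.5]
opening: 0.0301
gripper_force: 0.0
```

Emit:
play_rows --pt "0 0 0 1.06 6.1 -3.2" --pt "0 0 0 1.06 6.1 -3.2" --pt "0 0 0 1.06 6.1 -3.2" --pt "0 0 0 1.06 6.1 -3.2" --pt "0 0 0 1.06 6.1 -3.2" --pt "0 0 0 1.06 6.1 -3.2" --pt "0 0 0 0 0 0"

```text
clock: 4.2
tool_pos: [0.4812, -0.1125, 0.2388]
orientation: [180.0, -36.4, 3.0]
force: [-2.7, -1.8, -3.3]
opening: 0.0303
gripper_force: 0.0
```

Run:
```python
from h import *
save('wrist','w1')
go([.523,-.131,.156],3,37)
spots('wrist',['step_a','tall_a'])
spots('top',['step_a','tall_a'])
spots('side',['step_a'])
```

```text
t 4.25 at [ 0.4837 -0.1133  0.2414] shift cm [-1.97  1.94  9.16] n 2.392587661274471 turn [ 0.19  0.67 -0.14] n 0.10222131245518394
wrist step_a in [(0.71, [0.5827, -0.2389, 0.0927]), (0.63, [0.5779, -0.1296, 0.0934]), (0.62, [0.7666, -0.0478, 0.0286])]
wrist step_a pt [(0.85, [0.5913, -0.1292, 0.0642]), (0.56, [0.596, -0.245, 0.0681]), (0.28, [0.5953, -0.183, 0.0644])]
wrist tall_a in [(0.85, [0.5722, -0.1822, 0.0997]), (0.64, [0.5757, -0.2897, 0.096])]
wrist tall_a pt [(0.62, [0.5922, -0.1861, 0.0647]), (0.6, [0.5998, -0.2942, 0.0627])]
top step_a in [(0.63, [0.582, -0.2378, 0.0875]), (0.58, [0.5842, -0.1373, 0.0902])]
top step_a pt [(0.71, [0.5959, -0.134, 0.0629]), (0.6, [0.5939, -0.2414, 0.0612])]
top tall_a in [(0.77, [0.5736, -0.1891, 0.0979]), (0.71, [0.5796, -0.2918, 0.0925])]
top tall_a pt [(0.79, [0.5911, -0.1887, 0.0634]), (0.56, [0.5954, -0.295, 0.0633]), (0.2, [0.6432, 0.0012, -0.0007])]
side step_a in [(0.82, [0.5764, -0.1385, 0.0864]), (0.72, [0.5792, -0.2505, 0.0859])]
side step_a pt [(0.81, [0.5976, -0.2466, 0.0636]), (0.77, [0.5921, -0.1312, 0.0665])]
```

View pics/w1.png

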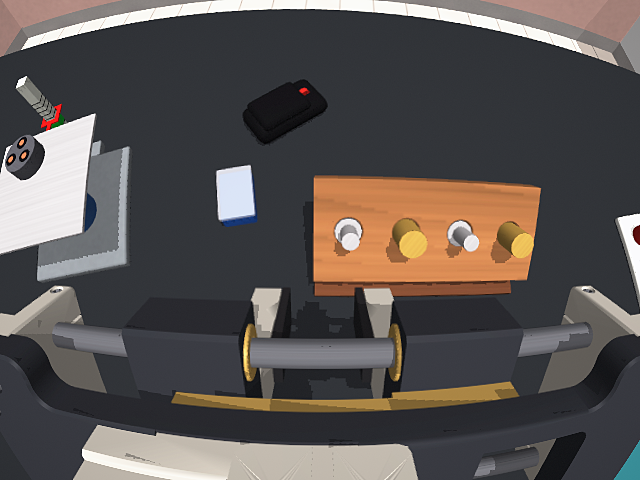

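```bash
cat >> h.py <<'E'
def ray(s,u,v):
    M=R.from_euler('xyz',s['attitude'],degrees=True).as_matrix(); x=(u-s['cx'])/s['fx']; y=(v-s['cy'])/s['fy']
    return np.array(s['position']),M@np.array([x,y,1])/np.linalg.norm([x,y,1])
def wray(s,u,v):
    M=R.from_euler('xyz',s['attitude'],degrees=True).as_matrix(); x=(u-s['cx'])/s['fx']; y=(v-s['cy'])/s['fy']
    r=np.hypot(x,y); return np.array(s['position']),M@np.array([x/r*np.sin(r),y/r*np.sin(r),np.cos(r)])
def tri(rays):
    A=0;b=0
    for p,d in rays: P=np.eye(3)-np.outer(d,d); A=A+P; b=b+P@p
    X=np.linalg.solve(A,b); return X,[np.linalg.norm((np.eye(3)-np.outer(d,d))@(X-p))*1000 for p,d in rays]
E
python3 - <<'E'
from h import *
w=snapshot('wrist'); t=snapshot('top'); s=snapshot('side')
print('step top',tri([wray(w,349,243),ray(s,354,310.5)]))
print('tall top',tri([wray(w,522,245),ray(s,421,388)]))
# pan near-right corner and right-far corner
print('holder top', tri([wray(w,22,154),ray(s,287,158)]))
for c,x in (('t',t),('s',s)):
    f=x['frame']; 
    h=cv2.cvtColor(f,cv2.COLOR_RGB2HSV).astype(int)
    box=(slice(140,320),slice(140,290)) if c=='t' else (slice(130,230),slice(210,345))
    m=((h[...,1]<25)&(h[...,2]>165)).astype(np.uint8); k=np.zeros_like(m);k[box]=m[box]
    k=cv2.morphologyEx(k,cv2.MORPH_OPEN,np.ones((3,3)))
    cs=max(cv2.findContours(k,0,2)[0],key=cv2.contourArea)
    print(c,cv2.contourArea(cs),cv2.approxPolyDP(cv2.convexHull(cs),5,True)[:,0].tolist())
E
```

```text
step top (array([ 0.57457578, -0.13044319,  0.09198564]), [np.float64(4.136123028427958), np.float64(4.136123028428033)])
tall top (array([ 0.57697913, -0.29841962,  0.09997038]), [np.float64(4.995337858812783), np.float64(4.995337858812828)])
holder top (array([0.6171046 , 0.1761317 , 0.18252975]), [np.float64(4.168974926065844), np.float64(4.168974926065881)])
t 6626.0 [[240, 185], [260, 264], [181, 283], [162, 205]]
s 1507.0 [[255, 163], [270, 155], [302, 160], [331, 180], [291, 201], [268, 185]]
```

Emit:
play_rows --pt "-1 1 2 0.1 0.35 0" --pt "-1 0.9 2 0.1 0.35 0" --pt "0 0 2.5 0 0 0" --pt "0 0 2.6 0 0 0" --pt "0 0 0 0 0 0" --pt "0 0 0 0 0 0"

```text
clock: 5.55
tool_pos: [0.517, -0.1322, 0.1796]
orientation: [-179.0, -35.8, 2.8]
force: [0.2, -0.2, -0.0]
opening: 0.0301
gripper_force: 0.0
```

Run:
```python
from h import *
save('wrist','w2')
go([.5715,-.1315,.093],3,37)
spots('wrist',['step_a'])
```

```text
t 5.6 at [ 0.5169 -0.1321  0.1802] shift cm [-0.68  0.39 10.26] n 2.573257401514802 turn [-0.94  1.18 -0.13] n 0.21566168234898458
wrist step_a in [(0.85, [0.5804, -0.2407, 0.0924]), (0.24, [0.6408, -0.0056, 0.0306])]
wrist step_a pt [(0.92, [0.5983, -0.2409, 0.0681]), (0.65, [0.5897, -0.1319, 0.0669]), (0.47, [0.7754, -0.0469, -0.0018])]
```

View pics/w2.png

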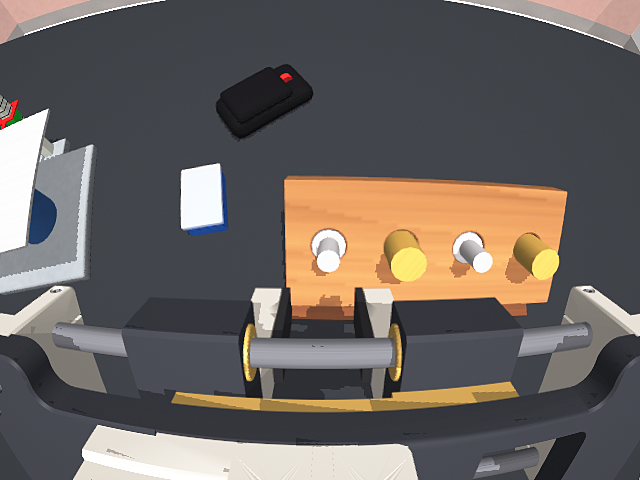

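Emit:
play_rows --pt "0 0 0 -0.9 1.2 0" --pt "-0.9 0.2 1.0 0 0 0" --pt "0 0 2.5 0 0 0" --pt "0 0 2.2 0 0 0" --pt "0 0 1.0 0 0 0" --pt "0 0 0 0 0 0" --pt "0 0 0 0 0 0"

```text
clock: 6.33
tool_pos: [0.5169, -0.1305, 0.1625]
orientation: [-179.0, -33.7, 2.9]
force: [-0.5, -0.4, -0.7]
opening: 0.03
gripper_force: 0.0
```

Run:
```python
from h import *
save('wrist','w3')
go([.5715,-.1315,.093],3,37)
spots('wrist',['step_a'])
```

```text
t 6.38 at [ 0.5169 -0.1305  0.1625] shift cm [0.67 0.53 8.8 ] n 2.210653994409795 turn [-0.95  3.26 -0.12] n 0.4859919293183279
wrist step_a in [(0.93, [0.5816, -0.1293, 0.0908]), (0.72, [0.581, -0.2383, 0.0912])]
wrist step_a pt [(0.97, [0.5895, -0.1298, 0.0652]), (0.94, [0.5969, -0.2419, 0.0674])]
```

View pics/w3.png

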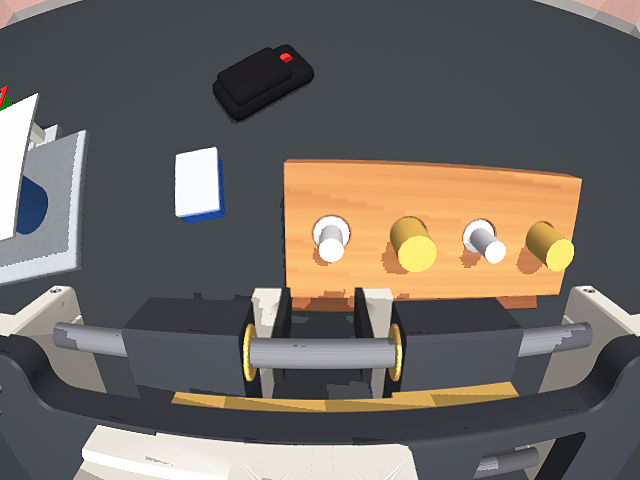

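Run:
```python
from h import *
o=get_obs(); print(np.round(o['joint_pos'],2), o['force'])
```

```text
[  4.84  -2.13 -58.22  25.41  -0.17  62.97] [-0.82016672 -0.41639822  0.30983445]
```

Emit:
play_rows --pt "0 0 -2.0 -0.9 0 0" --pt "2.3 0.1 0 0 0 0" --pt "2.3 0.1 0 0 0 0" --pt "2.3 0.1 0 0 0 0" --pt "0 0 0 0 0 0" --pt "0 0 0 0 0 0"

```text
clock: 7.03
tool_pos: [0.5646, -0.1313, 0.2184]
orientation: [-179.9, -33.8, 2.9]
force: [-1.2, 0.4, -0.1]
opening: 0.0301
gripper_force: 0.0
```

Run:
```python
from h import *
o=get_obs(); print(np.round(o['joint_pos'],3).tolist(), o['tool_pos'].tolist(),o['orientation'].tolist())
```

```text
[7.582, -2.42, -43.955, 9.69, -14.922, 76.714] [0.5645598468163957, -0.13128040662093948, 0.21836718324529303] [-179.86256708196512, -33.82717959667691, 2.87001609945284]
```

```bash
cat > fk.py <<'E'
from h import *
from scipy.optimize import least_squares
D=[([89.674,20.546,.682,0,-70.136,-16.507],[.19536,.64562,.24462],[179.904,-.009,-16.838]),
([4.84,-2.13,-58.22,25.41,-.17,62.97],[.5169,-.1305,.1625],[-179.0,-33.7,2.9]),
([7.582,-2.42,-43.955,9.69,-14.922,76.714],[.56456,-.13128,.21837],[-179.863,-33.827,2.870])]
E=lambda a,t:R.from_euler(a,t,degrees=True)
def fk(j,v,s4=1,s6=1):
    a,b,h,L1,L2,e,Lt,b2=v
    R2=E('z',j[0])*E('y',j[1]); R3=R2*E('y',-j[2]); R4=R3*E('x',s4*j[3]); R5=R4*E('y',-j[4])
    return E('z',j[0]).apply([a,b,h])+R2.apply([0,0,L1])+R3.apply([L2,0,e])+R5.apply([Lt,b2,0]), R5*E('x',s6*j[5])
if __name__=='__main__':
    for s4 in (1,-1):
        for s6 in (1,-1):
            C=[(fk(j,np.zeros(8),s4,s6)[1].inv()*E('xyz',o)).as_rotvec(degrees=True).round(1).tolist() for j,p,o in D]
            f=lambda v:np.concatenate([fk(j,v,s4,s6)[0]-p for j,p,o in D]+[1e-3*(v-[0,0,.4,.35,.4,.03,.25,0])])
            r=least_squares(f,[0,0,.4,.35,.4,.03,.25,0]); print(s4,s6,C,r.x.round(3),np.abs(r.fun[:9]).max())
E
python3 fk.py
```

```text
1 1 [[-44.5, 81.9, -44.4], [71.6, 67.6, 71.7], [71.2, 61.7, 77.3]] [ 0.54   0.09  -0.204  0.304 -0.051  0.14  -0.016 -0.29 ] 0.00880164544839418
1 -1 [[-69.3, 69.4, -69.2], [-104.8, 37.4, -104.6], [-86.1, 63.9, -81.4]] [ 0.54   0.09  -0.204  0.304 -0.051  0.14  -0.016 -0.29 ] 0.00880164544839418
-1 1 [[-44.5, 81.9, -44.4], [106.7, 34.6, 106.6], [88.4, 54.6, 88.4]] [-0.002 -0.001  0.197  0.606  0.463  0.001  0.363 -0.191] 3.911477491544413e-05
-1 -1 [[-69.3, 69.4, -69.2], [-69.3, 69.3, -69.3], [-69.3, 69.3, -69.3]] [-0.002 -0.001  0.197  0.606  0.463  0.001  0.363 -0.191] 3.911477491544413e-05
```

```bash
cat >> fk.py <<'E'
lo=np.array([-176.03,-82.01,-58.28,-173.87,-174.79,-173.66]);hi=np.array([176.03,121.73,71.71,95.51,-.11,173.66])
def ik(p,T,tries=40,seed=0):
    v=VV; rng=np.random.default_rng(seed); out=[]
    def f(j):
        q,r=fk(j,v,-1,-1); return np.r_[(q-p)*10,((r*CC).inv()*T).as_rotvec()]
    for k in range(tries):
        x=rng.uniform(lo,hi) if k else np.array([7,0,-44,10,-15,77.])
        r=least_squares(f,x,bounds=(lo,hi),x_scale=50)
        if r.cost<1e-6: 
            if not any(np.abs(r.x-o).max()<3 for o in out): out.append(r.x)
    return out
VV=least_squares(lambda v:np.concatenate([fk(j,v,-1,-1)[0]-p for j,p,o in D]+[1e-5*(v-[0,0,.197,.606,.463,0,.363,-.191])]),[0,0,.2,.6,.46,0,.36,-.19]).x
CC=fk(D[0][0],VV,-1,-1)[1].inv()*E('xyz',D[0][2])
E
python3 - <<'E'
from fk import *
for tilt in (37,30,20,10):
    for fl in (0,1):
        T=tool(3,tilt)*E('z',180*fl); ax=(tool(3,37).as_matrix()[:,2])
        a=tool(3,tilt).as_matrix()[:,2]
        g=np.array([.5715,-.1315,.093])
        for n,p in (('g',g),('pre',g-.06*a)):
            print(tilt,fl,n,[s.round(0).tolist() for s in ik(p,T,25)])
E
```

```text
37 0 g []
37 0 pre []
37 1 g []
37 1 pre []
30 0 g []
30 0 pre [[7.0, 3.0, -51.0, 16.0, -6.0, 71.0]]
30 1 g []
30 1 pre [[6.0, 3.0, -53.0, 20.0, -5.0, -112.0]]
20 0 g [[7.0, 13.0, -39.0, 4.0, -18.0, 83.0]]
20 0 pre [[7.0, 6.0, -37.0, 3.0, -27.0, 84.0]]
20 1 g [[7.0, 12.0, -39.0, 5.0, -18.0, -98.0]]
20 1 pre [[7.0, 6.0, -37.0, 3.0, -27.0, -97.0]]
10 0 g [[6.0, 16.0, -30.0, 1.0, -34.0, 86.0]]
10 0 pre [[7.0, 11.0, -27.0, 1.0, -42.0, 86.0]]
10 1 g [[7.0, 16.0, -30.0, 1.0, -34.0, -95.0]]
10 1 pre [[7.0, 11.0, -27.0, 1.0, -42.0, -94.0]]
```

Emit:
play_rows --pt "0 0 0 0 -6.9 0" --pt "0 0 0 0 -6.9 0" --pt "-1.9 0 2.9 0 0 0" --pt "-1.9 0 2.9 0 0 0" --pt "0 0 0 0 0 0" --pt "0 0 0 0 0 0"

```text
clock: 7.53
tool_pos: [0.5463, -0.1337, 0.1474]
orientation: [180.0, -20.5, 2.9]
force: [0.4, -0.1, 0.8]
opening: 0.0296
gripper_force: 0.0
```

Run:
```python
from h import *
save('wrist','w4')
go([.5697,-.1315,.0943],3,20)
spots('wrist',['step_a'])
```

```text
t 7.58 at [ 0.5482 -0.1335  0.1495] shift cm [ 0.06 -0.09  5.93] n 1.482143865073558 turn [ 0.09 -0.77 -0.09] n 0.11165198059974299
wrist step_a in [(0.85, [0.581, -0.1322, 0.0913]), (0.57, [0.5841, -0.2399, 0.0937])]
wrist step_a pt [(0.91, [0.5902, -0.1302, 0.0631]), (0.58, [0.5975, -0.2436, 0.0663])]
```

View pics/w4.png

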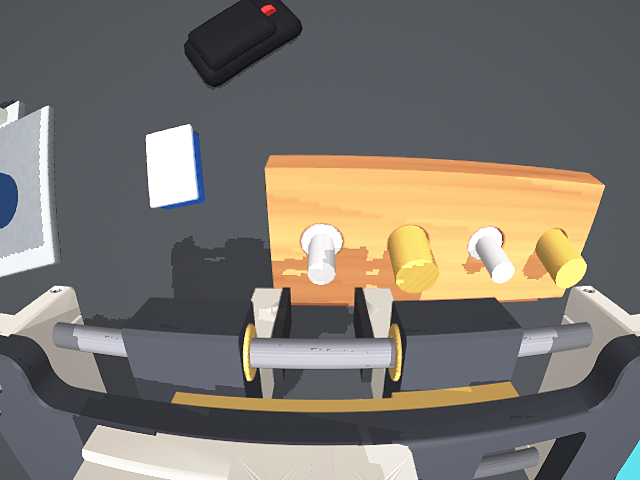

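Emit:
play_rows --pt "0 -0.1 2.0 0 -0.7 0" --pt "0 0 2.0 0 0 0" --pt "0 0 1.2 0 0 0" --pt "0 0 0.6 0 0 0" --pt "0 0 0 0 0 0" --pt "0 0 0 0 0 0"

```text
clock: 8.23
tool_pos: [0.5694, -0.1311, 0.096]
orientation: [180.0, -20.2, 2.9]
force: [-0.2, 0.5, 0.5]
opening: 0.03
gripper_force: 0.0
```

Emit:
play_rows --pt "0 0 0 0 0 0" --pt "0 0 0 0 0 0" --pt "0 0 0 0 0 0" --pt "0 0 0 0 0 0" --pt "0 0 0 0 0 0" --grip 0.8

```text
clock: 8.65
tool_pos: [0.5695, -0.1314, 0.0961]
orientation: [180.0, -20.3, 2.9]
force: [-2.6, -2.7, 6.9]
opening: 0.0153
gripper_force: 30.0
```

Run:
```python
from h import *
s=save('wrist','w5'); cv2.imwrite('pics/w5c.png',s['frame'][130:330,180:480,::-1])
go([.5697,-.1315,.0943],3,20); o=get_obs(); print(o['force'],o['opening'])
```

```text
t 8.7 at [ 0.5695 -0.1314  0.0962] shift cm [-0.05  0.01  0.18] n 0.046965246287208176 turn [ 0.06 -0.26 -0.13] n 0.04224534607191145
[-2.71325236 -2.77417377  7.11529173] 0.015167057261459907
```

View pics/w5c.png

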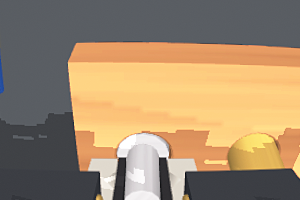

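Emit:
play_rows --pt "-0.3 0 -0.95 0 0 0" --pt "-0.3 0 -0.95 0 0 0" --pt "-0.6 0 -1.9 0 0 0" --pt "-0.6 0 -3.0 0 0 0" --pt "0 0 -4.0 0 0 0" --pt "0 0 -3.0 0 0 0" --pt "0 0 0 0 -6.25 0" --pt "0 0 0 0 -6.25 0" --pt "0 0 0 0 -6.25 0" --pt "0 0 0 0 -6.25 0" --pt "0 0 0 0 -6.25 0" --pt "0 0 0 0 -6.25 0" --pt "0 0 0 0 0 0"

```text
clock: 9.78
tool_pos: [0.5055, -0.1338, 0.2152]
orientation: [-180.0, 18.1, 2.9]
force: [1.1, -0.7, -1.2]
opening: 0.015
gripper_force: 30.0
```

Run:
```python
from fk import *
o=get_obs(); print(np.round(o['joint_pos'],1),o['opening'],o['force'])
go([.5667,.2408,.22],3,-17.5)
for y in (3,14): print([s.round(0).tolist() for s in ik(np.array([.5667,.2408,.15]),tool(y,-17.5),15)])
s=snapshot('side');t=snapshot('top')
print(tri([ray(t,241.5,185),ray(s,334,180)]),tri([ray(t,262,264),ray(s,275.5,213)]))
spots('side',['step_a','pan_top']); spots('top',['step_a','pan_top'])
```

```text
[  6.   18.3  -8.8  -1.  -81.   87.2] 0.015002150164131794 [ 1.11880586 -0.65107    -1.20918638]
t 9.78 at [ 0.5055 -0.1338  0.2152] shift cm [  7.46 -37.11  -2.93] n 9.490247254592898 turn [-0.04  0.56 -0.11] n 0.08182313725493866
[[35.0, 29.0, 3.0, -9.0, -79.0, 61.0]]
[[37.0, 29.0, 2.0, -7.0, -79.0, 69.0]]
(array([0.70426206, 0.15929892, 0.10927845]), [np.float64(0.44389537831836656), np.float64(0.4438953783184411)]) (array([0.56018021, 0.12208345, 0.11081638]), [np.float64(0.5693158462355461), np.float64(0.5693158462357935)])
side step_a in [(0.87, [0.5823, -0.2441, 0.0881]), (0.6, [0.5785, 0.2128, 0.0323]), (0.45, [0.4957, -0.1337, 0.1915])]
side step_a pt [(0.85, [0.594, -0.2429, 0.0639]), (0.6, [0.503, -0.1356, 0.179])]
side pan_top in [(0.82, [0.5693, 0.2311, 0.1135])]
side pan_top pt [(0.84, [0.6122, 0.2168, 0.1144]), (0.52, [0.5927, -0.1896, 0.0696])]
top step_a in []
top step_a pt []
top pan_top in [(0.9, [0.6029, 0.2717, 0.111])]
top pan_top pt []
```

Emit:
play_rows --pt "0.75 -3.7 -0.28 0 0 0" --pt "0.75 -3.7 -0.28 0 0 0" --pt "0.75 -3.7 -0.28 0 0 0" --pt "0.75 -3.7 -0.28 0 0 0" --pt "0.75 -3.7 -0.28 0 0 0" --pt "0.75 -3.7 -0.28 0 0 0" --pt "0.75 -3.7 -0.28 0 0 0" --pt "0.75 -3.7 -0.28 0 0 0" --pt "0.75 -3.7 -0.28 0 0 0" --pt "0.75 -3.8 -0.28 0 0 0" --pt "0 0 0 0 0 0" --pt "0 0 0 0 0 0"

```text
clock: 11.38
tool_pos: [0.5657, 0.2423, 0.2221]
orientation: [180.0, 17.4, 3.0]
force: [-0.0, -0.9, -1.8]
opening: 0.0156
gripper_force: 30.0
```

Run:
```python
from h import *
s=save('side','s2'); cv2.imwrite('pics/s2c.png',cv2.resize(s['frame'][110:220,215:345,::-1],(780,660)[:2] and (709,600),interpolation=cv2.INTER_CUBIC))
for z in (.16,.14): go([.5667,.2408,z],3,-17.5)
print(get_obs()['force'])
spots('side',['step_a'])
```

```text
t 11.43 at [0.5656 0.2409 0.2224] shift cm [1.96 0.01 5.93] n 1.5605579150127815 turn [ 0.01 -0.13 -0.06] n 0.019941806845050664
t 11.43 at [0.5656 0.2409 0.2224] shift cm [2.56 0.01 7.83] n 2.060503289089197 turn [ 0.01 -0.13 -0.06] n 0.019941806845050664
[-0.53038817  0.05363585 -2.00980244]
side step_a in [(0.59, [0.5805, -0.2486, 0.0857]), (0.46, [0.5578, 0.2335, 0.1925])]
side step_a pt [(0.62, [0.5978, -0.2437, 0.0655])]
```

View pics/s2c.png

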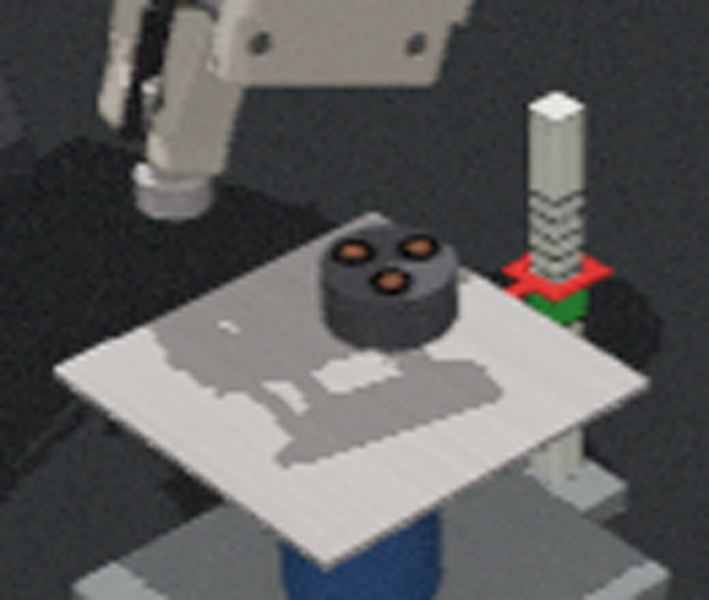

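Emit:
play_rows --pt "0.66 0 2.0 0 0 0" --pt "0.66 0 2.0 0 0 0" --pt "0.66 0 2.0 0 0 0" --pt "0.06 0 0.19 0 0 0" --pt "0.06 0 0.19 0 0 0" --pt "0.06 0 0.19 0 0 0" --pt "0.06 0 0.19 0 0 0" --pt "0.03 0 0.095 0 0 0" --pt "0.03 0 0.095 0 0 0" --pt "0.03 0 0.095 0 0 0" --pt "0.03 0 0.095 0 0 0" --pt "0.03 0 0.095 0 0 0" --pt "0.03 0 0.095 0 0 0" --pt "0 0 0 0 0 0"

```text
clock: 12.75
tool_pos: [0.567, 0.2403, 0.1456]
orientation: [180.0, 17.3, 2.9]
force: [-0.9, -0.7, -0.5]
opening: 0.0151
gripper_force: 30.0
```

```bash
cat >> h.py <<'E'
def pointer():
    f=snapshot('side')['frame']; h=cv2.cvtColor(f,cv2.COLOR_RGB2HSV).astype(int)
    for n,m in (('red',((h[...,0]<8)|(h[...,0]>172))&(h[...,1]>150)&(h[...,2]>100)),('green',(abs(h[...,0]-60)<20)&(h[...,1]>100)&(h[...,2]>50))):
        r,c=np.nonzero(m[115:215,300:335]); r+=115; print(n,len(r),r.min(),r.max(),r.mean().round(2))
E
python3 - <<'E'
from h import *
pointer()
for z in (.14,): go([.5667,.2408,z],3,-17.5)
print(get_obs()['force'])
E
```

```text
red 70 159 166 162.46
green 35 165 169 166.83
t 12.8 at [0.567  0.2403 0.1456] shift cm [ 0.14 -0.05  0.54] n 0.14122223040035176 turn [-0.03 -0.16 -0.13] n 0.029488117472880028
[ 0.07669625 -0.39293534 -0.04045548]
```

Emit:
play_rows --pt "0.03 0 0.095 0 0 0" --pt "0.03 0 0.095 0 0 0" --pt "0.03 0 0.095 0 0 0" --pt "0.03 0 0.095 0 0 0" --pt "0 0 0 0 0 0" --pt "0 0 0 0 0 0"

```text
clock: 13.3
tool_pos: [0.567, 0.2403, 0.1417]
orientation: [180.0, 17.3, 2.9]
force: [-0.5, -0.1, 0.3]
opening: 0.0154
gripper_force: 30.0
```

Emit:
play_rows --pt "0 0 0 0 0 0" --pt "0 0 0 0 0 0" --pt "0 0 0 0 0 0" --grip 3.2

```text
clock: 13.55
tool_pos: [0.5671, 0.2402, 0.1418]
orientation: [180.0, 17.3, 2.9]
force: [1.3, 0.5, 0.6]
opening: 0.0292
gripper_force: 0.0
```

Emit:
play_rows --pt "0 0 -1.0 0 0 0" --pt "0 0 -2.0 0 0 0" --pt "0 0 -3.0 0 0 0" --pt "0 0 -3.0 0 0 0" --pt "0 2.5 0 0 5.8 0" --pt "0 2.5 0 0 5.8 0" --pt "0 2.5 0 0 5.8 0" --pt "0 2.5 0 0 0 0" --pt "0 2.5 0 0 0 0" --pt "0 2.5 0 0 0 0" --pt "0 0 0 0 0 0" --pt "0 0 0 0 0 0" --pt "0 0 0 0 0 0" --pt "0 0 0 0 0 0" --pt "0 0 0 0 0 0" --pt "0 0 0 0 0 0"

```text
clock: 14.88
tool_pos: [0.6013, 0.0925, 0.2276]
orientation: [180.0, -0.1, 2.9]
force: [-1.1, 1.4, 0.9]
opening: 0.0321
gripper_force: 0.0
```

Run:
```python
from h import *
pointer()
s=save('side','s3'); cv2.imwrite('pics/s3c.png',cv2.resize(s['frame'][110:220,215:345,::-1],(709,600),interpolation=cv2.INTER_CUBIC))
spots('side',['pan_top','step_a'],('pt',)); spots('top',['pan_top'],('pt',))
go([.5,0,.25],3,20)
```

```text
Traceback (most recent call last):
  File "h.py", line 32, in pointer
    r,c=np.nonzero(m[115:215,300:335]); r+=115; print(n,len(r),r.min(),r.max(),r.mean().round(2))
                                                               ~~~~~^^
ValueError: zero-size array to reduction operation minimum which has no identity
```

Emit:
play_rows --pt "-1.0 3.7 0 0 6.67 0" --pt "-1.0 3.7 0 0 6.67 0" --pt "-1.0 3.7 0 0 6.67 0" --pt "-1.0 3.7 0 0 0 0" --pt "-1.0 3.7 0 0 0 0" --pt "0 3.7 0 0 0 0" --pt "0 3.7 0 0 0 0" --pt "0 3.7 0 0 0 0" --pt "0 0 0 0 0 0" --pt "0 0 0 0 0 0"

```text
clock: 15.77
tool_pos: [0.5677, -0.2083, 0.2171]
orientation: [-180.0, -20.1, 2.6]
force: [0.2, 0.1, -0.4]
opening: 0.0319
gripper_force: 0.0
```

Run:
```python
from h import *
s=save('side','s3'); cv2.imwrite('pics/s3c.png',cv2.resize(s['frame'][110:220,215:345,::-1],(709,600),interpolation=cv2.INTER_CUBIC))
spots('side',['pan_top','holder'],('pt',)); spots('top',['pan_top','holder'],('pt',))
go([.55,-.242,.15],3,20)
spots('side',['step_a'],('pt',));spots('top',['step_a'],('pt',));
spots('wrist',['step_a'],('pt',))
# pointer vs band: colours down the post's near edge
f=s['frame']
for c in (314,316,318,320): print(c,[tuple(int(v) for v in f[r,c]) for r in range(156,173)])
pointer()
```

```text
side pan_top pt [(0.8, [0.612, 0.2194, 0.105]), (0.49, [0.6423, -0.0046, -0.0009])]
side holder pt [(0.58, [0.6437, 0.2434, 0.1031])]
top pan_top pt [(0.88, [0.6122, 0.217, 0.101])]
top holder pt [(0.71, [0.593, -0.2097, 0.0003]), (0.61, [0.6445, 0.244, 0.0994])]
t 16.12 at [ 0.5678 -0.205   0.2174] shift cm [-4.17  3.6   5.66] n 1.9731515938240654 turn [ 0.01 -0.08 -0.02] n 0.011422911888561604
side step_a pt [(0.76, [0.5967, -0.2468, 0.0683]), (0.47, [0.5643, 0.2388, 0.1018])]
top step_a pt [(0.59, [0.5946, -0.239, 0.0633]), (0.57, [0.5683, 0.2377, 0.1044])]
wrist step_a pt [(0.68, [0.5968, -0.2416, 0.0667])]
314 [(54, 49, 48), (26, 26, 29), (99, 95, 86), (151, 144, 130), (139, 130, 118), (117, 110, 99), (114, 107, 96), (114, 107, 94), (112, 105, 95), (94, 89, 81), (32, 35, 34), (33, 33, 37), (37, 35, 37), (36, 35, 34), (33, 32, 32), (39, 36, 37), (32, 32, 35)]
316 [(31, 28, 29), (41, 39, 38), (98, 94, 86), (151, 142, 130), (135, 128, 114), (117, 112, 101), (113, 107, 97), (111, 105, 94), (113, 105, 93), (92, 87, 78), (34, 35, 39), (34, 30, 32), (33, 28, 34), (36, 37, 33), (38, 38,
[... 283 characters left out ...]
4, 31, 31)]
320 [(27, 25, 29), (46, 46, 44), (149, 141, 129), (136, 130, 117), (122, 116, 106), (119, 112, 100), (119, 111, 101), (115, 110, 97), (114, 108, 97), (79, 75, 69), (36, 36, 36), (36, 34, 36), (41, 41, 43), (38, 39, 41), (39, 36, 35), (33, 32, 33), (42, 38, 39)]Traceback (most recent call last):
  File "<stdin>", line 10, in <module>
  File "h.py", line 32, in pointer
    r,c=np.nonzero(m[115:215,300:335]); r+=115; print(n,len(r),r.min(),r.max(),r.mean().round(2))
                                                               ~~~~~^^
    return umr_minimum(a, axis, None, out, keepdims, initial, where)
ValueError: zero-size array to reduction operation minimum which has no identity
```

Emit:
play_rows --pt "-0.45 -3.9 -0.7 0 0 0" --pt "-0.45 -3.9 -0.7 0 0 0" --pt "-0.45 -3.9 -0.7 0 0 0" --pt "-0.45 -3.9 -0.7 0 0 0" --pt "-0.45 -3.9 -0.7 0 0 0" --pt "-0.45 -3.9 -0.7 0 0 0" --pt "-0.45 -3.9 -0.7 0 0 0" --pt "-0.45 -3.9 -0.7 0 0 0" --pt "-0.45 -3.9 -0.7 0 0 0" --pt "-0.45 -3.9 -0.7 0 0 0" --pt "-0.45 -3.9 -0.7 0 0 0" --pt "-0.45 -3.9 -0.7 0 0 0" --pt "0 0 0 0 0 0" --pt "0 0 0 0 0 0"

```text
clock: 17.63
tool_pos: [0.4644, 0.2594, 0.2777]
orientation: [180.0, -20.1, 3.1]
force: [-0.5, -0.2, -0.4]
opening: 0.032
gripper_force: 0.0
```

Run:
```python
from h import *
s=save('side','s4'); s0=cv2.imread('pics/side0.png')[:,:,::-1]; s2=cv2.imread('pics/s2.png')[:,:,::-1]
w=save('wrist','w6'); print(w['fx'],w['cx'],w['cy'])
for n,f in (('0',s0),('2',s2),('now',s['frame'])):
    f=f.astype(float)
    print(n,'redness cols 313-321:',[int((f[r,313:322,0]-f[r,313:322,1]).mean()) for r in range(150,176)])
    print(n,'greenness:',[int((f[r,313:322,1]-f[r,313:322,0]).mean()) for r in range(150,176)])
    L=f[140:180,300:312]; m=(L[...,0]-L[...,1])>60; print('left wing rows',(np.nonzero(m)[0]+140).mean(),m.sum())
    L=f[140:180,322:332]; m=(L[...,0]-L[...,1])>60; print('right wing rows',(np.nonzero(m)[0]+140).mean(),m.sum())
pointer()
print(get_obs()['tool_pos'])
```

```text
371.64829954431775 322.08313917556086 240.4458704026825
0 redness cols 313-321: [0, 0, 0, 0, 0, 0, 1, 4, 5, 5, 34, 103, 158, 119, 26, -63, -77, -66, -42, -7, 2, 3, 3, 3, 3, 3]
0 greenness: [0, 0, 0, 0, 0, 0, -1, -4, -5, -5, -34, -103, -158, -119, -26, 63, 77, 66, 42, 7, -2, -3, -3, -3, -3, -3]
left wing rows 160.3448275862069 29
right wing rows 159.3 20
2 redness cols 313-321: [0, 0, 0, 0, 0, -1, 1, 5, 5, 5, 34, 103, 158, 121, 25, -63, -77, -66, -42, -7, 2, 2, 3, 2, 3, 3]
2 greenness: [0, 0, 0, 0, 0, 1, -1, -5, -5, -5, -34, -103, -158, -121, -25, 63, 77, 66, 42, 7, -2, -2, -3, -2, -3, -3]
left wing rows 160.3448275862069 29
right wing rows 159.3 20
now redness cols 313-321: [0, 0, 0, 0, 0, 0, 0, 0, 0, 3, 6, 2, -2, 11, 69, 136, 140, 58, -22, -31, -2, 0, 1, 1, 2, 2]
now greenness: [0, 0, 0, 0, 0, 0, 0, 0, 0, -3, -6, -2, 2, -11, -69, -136, -140, -58, 22, 31, 2, 0, -1, -1, -2, -2]
left wing rows 163.5 28
right wing rows 162.3684210526316 19
red 74 160 168 164.01
green 17 163 169 167.18
[0.46479199 0.25640451 0.27733011]
```

Run:
```python
from h import *
w=snapshot('wrist'); f=w['frame']; M=R.from_euler('xyz',w['attitude'],degrees=True).as_matrix()
print(w['position'])
def wp(p):
    c=M.T@(np.array(p)-w['position']); th=np.arctan2(np.hypot(c[0],c[1]),c[2]); a=np.arctan2(c[1],c[0])
    return np.array([w['cx']+w['fx']*th*np.cos(a), w['cy']+w['fy']*th*np.sin(a)])
ps=[.711,.2415]
for z in (.05,.08,.1,.12,.145,.178): print(z,wp([*ps,z]).round(1))
c=wp([*ps,.115]).astype(int); print(c)
x0=np.clip(c[0]-40,0,560);y0=np.clip(c[1]-40,0,400)
cv2.imwrite('pics/w6c.png',cv2.resize(f[y0:y0+80,x0:x0+80,::-1],(600,600),interpolation=cv2.INTER_CUBIC)); print(x0,y0)
```

```text
[0.49534429 0.25821859 0.43734142]
0.05 [346.   66.8]
0.08 [347.6  53.9]
0.1 [348.8  44.4]
0.12 [350.1  34. ]
0.145 [351.9  19.7]
0.178 [354.6  -1.7]
[349  36]
309 0
```

View pics/w6c.png

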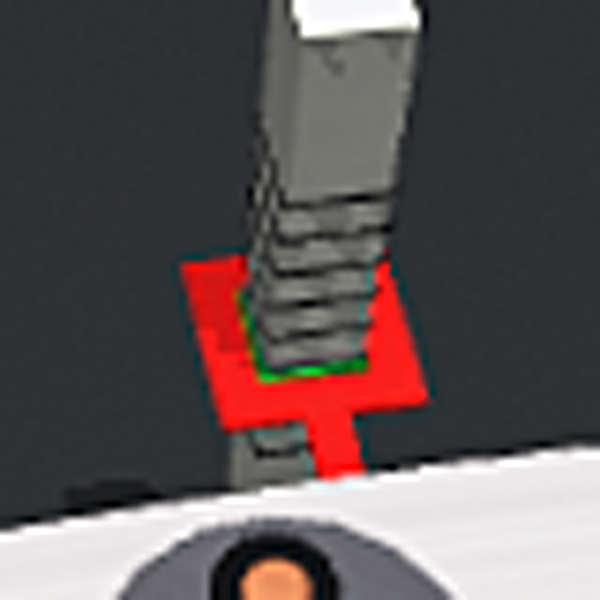

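```bash
python3 -c "
from h import *
go([.554,-.243,.1525],3,20)"
```

```text
t 17.83 at [0.4649 0.2561 0.2774] shift cm [ 1.78 50.28 13.96] n 13.05415553905966 turn [ 0.08 -0.05 -0.19] n 0.030436698759483325
```

Emit:
play_rows --pt "0.13 3.59 1.0 0 0 0" --pt "0.13 3.59 1.0 0 0 0" --pt "0.13 3.59 1.0 0 0 0" --pt "0.13 3.59 1.0 0 0 0" --pt "0.13 3.59 1.0 0 0 0" --pt "0.13 3.59 1.0 0 0 0" --pt "0.13 3.59 1.0 0 0 0" --pt "0.13 3.59 1.0 0 0 0" --pt "0.13 3.59 1.0 0 0 0" --pt "0.13 3.59 1.0 0 0 0" --pt "0.13 3.59 1.0 0 0 0" --pt "0.13 3.59 1.0 0 0 0" --pt "0.13 3.59 1.0 0 0 0" --pt "0.13 3.59 1.0 0 0 0" --pt "0 0 0 0 0 0" --pt "0 0 0 0 0 0" --grip 3.0

```text
clock: 19.17
tool_pos: [0.5538, -0.245, 0.1513]
orientation: [-180.0, -20.0, 2.5]
force: [-0.4, 0.4, 0.3]
opening: 0.0299
gripper_force: 0.0
```

Run:
```python
from h import *
spots('wrist',['step_a'])
go([.5745,-.242,.096],3,20)
# stem top in wrist image, compare with w4 (stem 321,272; fingers' middle 323)
f=snapshot('wrist')['frame']; h=cv2.cvtColor(f,cv2.COLOR_RGB2HSV)
for r in (255,265,275,282): 
    c=np.nonzero((h[r,250:400,1]<40)&(h[r,250:400,2]>150))[0]+250; print(r,c.min() if len(c) else None,c.max() if len(c) else None,np.median(c) if len(c) else None)
```

```text
wrist step_a in [(0.97, [0.5862, -0.2414, 0.0928]), (0.26, [0.6028, -0.2157, 0.0829])]
wrist step_a pt [(0.74, [0.5967, -0.2427, 0.0697]), (0.61, [0.7798, -0.0465, -0.0014])]
t 19.32 at [ 0.5544 -0.2417  0.1526] shift cm [-0.06  0.13  6.01] n 1.5025301476011959 turn [ 0.07 -0.07 -0.17] n 0.027954850615371542
255 308 341 324.5
265 312 336 324.0
275 311 337 324.0
282 311 336 323.5
```

Emit:
play_rows --pt "0 0 2.0 0 0 0" --pt "0 0 2.0 0 0 0" --pt "0 0 1.3 0 0 0" --pt "0 0 0.6 0 0 0" --pt "0 0 0 0 0 0" --pt "0 0 0 0 0 0"

```text
clock: 19.87
tool_pos: [0.5754, -0.24, 0.0972]
orientation: [180.0, -20.1, 2.9]
force: [-0.1, -0.5, 0.1]
opening: 0.0301
gripper_force: 0.0
```

Emit:
play_rows --pt "0 0 0 0 0 0" --pt "0 0 0 0 0 0" --pt "0 0 0 0 0 0" --pt "0 0 0 0 0 0" --pt "0 0 0 0 0 0" --grip 0.8

```text
clock: 20.28
tool_pos: [0.5757, -0.2411, 0.098]
orientation: [179.9, -20.2, 2.9]
force: [-1.6, -2.9, 4.2]
opening: 0.015
gripper_force: 30.0
```

Emit:
play_rows --pt "-0.3 0 -0.95 0 0 0" --pt "-0.3 0 -0.95 0 0 0" --pt "-0.6 0 -1.9 0 0 0" --pt "-0.6 0 -3.0 0 0 0" --pt "0 0 -4.0 0 0 0" --pt "0 0 -3.0 0 0 0" --pt "0 0 0 0 -6.25 0" --pt "0 0 0 0 -6.25 0" --pt "0 0 0 0 -6.25 0" --pt "0 0 0 0 -6.25 0" --pt "0 0 0 0 -6.25 0" --pt "0 0 0 0 -6.25 0" --pt "0 0 0 0 0 0"

```text
clock: 21.37
tool_pos: [0.5117, -0.243, 0.2171]
orientation: [-179.9, 18.2, 2.9]
force: [0.9, 0.6, -1.3]
opening: 0.0151
gripper_force: 30.0
```

Run:
```python
from h import *
o=get_obs(); print(o['opening'])
go([.5837,.1728,.215],3,-17.5)
spots('side',['step_a','tall_a'],('pt',)); spots('top',['step_a','tall_a','pan_top'],('pt',))
```

```text
0.015057818940158053
t 21.37 at [ 0.5117 -0.243   0.2171] shift cm [  8.92 -41.16  -2.65] n 10.549609642049013 turn [-0.09  0.65 -0.06] n 0.0945644416176621
side step_a pt [(0.63, [0.5079, -0.2438, 0.178]), (0.59, [0.566, 0.24, 0.1006])]
side tall_a pt [(0.69, [0.5976, -0.2955, 0.0612]), (0.52, [0.5927, -0.1864, 0.0661]), (0.27, [0.6137, 0.2175, 0.1046])]
top step_a pt [(0.57, [0.5675, 0.2377, 0.1029])]
top tall_a pt [(0.7, [0.5906, -0.1904, 0.0653])]
top pan_top pt [(0.58, [0.6133, 0.2181, 0.1023])]
```

Emit:
play_rows --pt "0.81 -3.74 -0.24 0 0 0" --pt "0.81 -3.74 -0.24 0 0 0" --pt "0.81 -3.74 -0.24 0 0 0" --pt "0.81 -3.74 -0.24 0 0 0" --pt "0.81 -3.74 -0.24 0 0 0" --pt "0.81 -3.74 -0.24 0 0 0" --pt "0.81 -3.74 -0.24 0 0 0" --pt "0.81 -3.74 -0.24 0 0 0" --pt "0.81 -3.74 -0.24 0 0 0" --pt "0.81 -3.74 -0.24 0 0 0" --pt "0.81 -3.74 -0.24 0 0 0" --pt "0 0 0 0 0.5 0" --pt "0 0 0 0 0 0"

```text
clock: 22.8
tool_pos: [0.583, 0.1736, 0.2196]
orientation: [-179.9, 16.8, 3.0]
force: [-0.4, -0.7, -0.4]
opening: 0.0149
gripper_force: 30.0
```

Run:
```python
from h import *
pointer()
go([.5837,.1728,.150],3,-17.5)
spots('side',['step_a'],('pt','in'))
```

```text
red 71 160 168 164.1
green 17 163 169 167.18
t 22.85 at [0.5829 0.1722 0.2198] shift cm [ 2.1  -0.05  6.65] n 1.7443093258578704 turn [-0.04 -0.64 -0.04] n 0.09217456781498172
side step_a in [(0.74, [0.767, -0.0552, 0.0252]), (0.72, [0.5752, 0.1659, 0.1925]), (0.64, [0.5601, 0.2324, 0.1195])]
side step_a pt [(0.72, [0.5658, 0.2395, 0.1013]), (0.68, [0.5794, 0.1697, 0.1807])]
```

Emit:
play_rows --pt "0.7 0 2.2 0 -0.6 0" --pt "0.7 0 2.2 0 0 0" --pt "0.7 0 2.2 0 0 0" --pt "0.045 0 0.143 0 0 0" --pt "0.045 0 0.143 0 0 0" --pt "0.045 0 0.143 0 0 0" --pt "0.045 0 0.143 0 0 0" --pt "0.03 0 0.095 0 0 0" --pt "0.03 0 0.095 0 0 0" --pt "0.03 0 0.095 0 0 0" --pt "0.03 0 0.095 0 0 0" --pt "0.03 0 0.095 0 0 0" --pt "0.03 0 0.095 0 0 0" --pt "0 0 0 0 0 0" --pt "0 0 0 0 0 0"

```text
clock: 24.25
tool_pos: [0.5837, 0.1718, 0.1376]
orientation: [180.0, 17.5, 2.9]
force: [1.0, 0.4, -0.2]
opening: 0.0151
gripper_force: 30.0
```

Run:
```python
from h import *
pointer(); go([.5837,.1728,.133],3,-17.5)
```

```text
Traceback (most recent call last):
  File "h.py", line 32, in pointer
    r,c=np.nonzero(m[115:215,300:335]); r+=115; print(n,len(r),r.min(),r.max(),r.mean().round(2))
                                                               ~~~~~^^
ValueError: zero-size array to reduction operation minimum which has no identity
```

Emit:
play_rows --pt "0.03 0 0.095 0 0 0" --pt "0.03 0 0.095 0 0 0" --pt "0.03 0 0.095 0 0 0" --pt "0.02 0 0.05 0 0 0" --pt "0 0 0 0 0 0" --pt "0 0 0 0 0 0"

```text
clock: 24.8
tool_pos: [0.5838, 0.1718, 0.1341]
orientation: [180.0, 17.5, 2.9]
force: [0.1, -0.3, -0.1]
opening: 0.015
gripper_force: 30.0
```

Emit:
play_rows --pt "0 0 0 0 0 0" --pt "0 0 0 0 0 0" --pt "0 0 0 0 0 0" --grip 3.2

```text
clock: 25.05
tool_pos: [0.5838, 0.1717, 0.1342]
orientation: [180.0, 17.5, 2.9]
force: [-0.5, 0.2, 0.3]
opening: 0.0291
gripper_force: 0.0
```

Emit:
play_rows --pt "0 0 -1.0 0 0 0" --pt "0 0 -2.0 0 0 0" --pt "0 0 -3.0 0 0 0" --pt "0 0 -3.5 0 0 0" --pt "-3.5 -2 -1 0 6 0" --pt "-3.5 -2 -1 0 6 0" --pt "-3.5 -2 -1 0 6 0" --pt "-1 -3 0 0 0 0" --pt "0 -3 0 0 0 0" --pt "0 -3 0 0 0 0" --pt "0 0 0 0 0 0" --pt "0 0 0 0 0 0" --pt "0 0 0 0 0 0" --pt "0 0 0 0 0 0" --pt "0 0 0 0 0 0" --pt "0 0 0 0 0 0" --pt "0 0 0 0 0 0" --pt "0 0 0 0 0 0"

```text
clock: 26.55
tool_pos: [0.4986, 0.3173, 0.2749]
orientation: [180.0, -0.5, 2.8]
force: [1.2, 0.1, 0.3]
opening: 0.0322
gripper_force: 0.0
```

Run:
```python
from h import *
s=save('side','s5'); f=s['frame'].astype(float)
print([int((f[r,313:322,0]-f[r,313:322,1]).mean()) for r in range(150,176)])
for c in ('side','top'): spots(c,['step_a','pan_top','holder','tall_a'],('pt',))
for r in range(158,176): print(r,[tuple(int(v) for v in f[r,c]) for c in (313,315,317,319,321)])
pointer()
```

```text
[0, 0, 0, 0, 0, 0, 0, 0, 0, 0, 0, 0, -5, -34, -73, -84, -64, 27, 121, 156, 97, 32, 3, 0, 0, 1]
side step_a pt [(0.84, [0.5818, 0.1703, 0.0956]), (0.64, [0.5656, 0.24, 0.093])]
side pan_top pt []
side holder pt [(0.93, [0.6381, 0.2442, 0.0914])]
side tall_a pt [(0.96, [0.5996, -0.2956, 0.0616]), (0.93, [0.594, -0.184, 0.0684]), (0.17, [0.7759, -0.0449, 0.0006])]
top step_a pt [(0.66, [0.5648, 0.2385, 0.0934]), (0.49, [0.577, 0.1694, 0.0898])]
top pan_top pt [(0.79, [0.6131, 0.217, 0.0954]), (0.59, [0.6158, 0.2149, 0.0013])]
top holder pt [(0.87, [0.6448, 0.2443, 0.0909])]
top tall_a pt [(0.76, [0.5949, -0.2957, 0.0631]), (0.69, [0.5958, -0.186, 0.0625]), (0.43, [0.6434, -0.0005, 0.0029])]
158 [(132, 132, 124), (143, 143, 133), (155, 156, 147), (139, 139, 130), (76, 76, 73)]
159 [(136, 136, 131), (131, 132, 124), (156, 156, 147), (103, 102, 97), (81, 80, 77)]
160 [(155, 155, 147), (97, 97, 91), (109, 108, 103), (125, 125, 117), (109, 109, 104)]
161 [(141, 143, 136), (145, 146, 136), (132, 133, 125), (152, 152, 143), (105, 107, 100)]
162 [(78, 100, 79), (144, 145, 135), (145, 146, 136),
[... 460 characters left out ...]
, 71, 46), (121, 101, 40), (224, 58, 55), (205, 49, 46)]
169 [(201, 48, 50), (224, 56, 54), (225, 59, 58), (216, 55, 55), (152, 42, 41)]
170 [(145, 119, 111), (209, 53, 53), (224, 58, 57), (166, 74, 70), (109, 110, 104)]
171 [(129, 129, 121), (137, 84, 77), (160, 73, 69), (142, 140, 133), (76, 77, 74)]
172 [(122, 123, 115), (130, 129, 120), (141, 130, 121), (111, 112, 106), (76, 80, 75)]
173 [(165, 164, 158), (96, 97, 91), (99, 96, 91), (125, 125, 118), (106, 107, 102)]
174 [(207, 204, 203), (146, 145, 139), (132, 133, 124), (143, 143, 134), (110, 112, 108)]
175 [(201, 198, 197), (196, 194, 190), (137, 137, 129), (141, 141, 133), (110, 111, 105)]
red 69 164 171 167.42
green 37 162 167 164.76
```

```bash
python3 -c "
from h import *
pointer(); spots('side',['step_a']); print(close_job())"
```

```text
red 69 164 171 167.42
green 38 162 167 164.76
side step_a in [(0.57, [0.5787, 0.1631, 0.1109]), (0.52, [0.5623, 0.2331, 0.1124])]
side step_a pt [(0.82, [0.5673, 0.2394, 0.0919]), (0.69, [0.5791, 0.1677, 0.0937]), (0.23, [0.6434, -0.0025, -0.0014])]
the job is handed in; nothing more can be done
None
```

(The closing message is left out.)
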